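# Open the tight square jar in its holder and keep the cap just above it

## Robot

A 7-joint arm with a two-finger parallel gripper is mounted at the origin on the work surface. World frame = base frame: x ahead of the robot, y to its left, z up, the work surface at z = 0. Lengths are in m, angles in degrees, forces in N, time in s.
With the tool pointing down it reaches from about 0.425 to 0.875 m from the base axis. Payload 4.7 kg.
Tool frame: the origin (TCP) lies on the centre line of the jaws, within the pads' length; the fingertips stand 19 mm ahead of it and the grasp point (between the pads) is the TCP; z points along the fingers, y is the line along which they close (so a half turn about z gives the same grasp; the last joint's range is limited). The gripper opens to 87 mm and grips with 3 to 60 N. Pads are 19 mm wide; open, the fingers measure 117 mm over their backs; the gripper's body (75 mm by 190 mm) begins 51 mm behind the grasp point.
Start: joints at [-65.598, 18.392, -4.016, 83.108, 1.295, 78.541, -3.26], TCP at [0.26, 0.596, 0.216] pointing down, gripper open.
Joint ranges: [-163.93, 163.93], [-17.29, 119.83], [-79.2, 71.16], [3.27, 140.29], [-89.18, 269.18], [5.43, 117.66], [-154.24, 154.24]. Speed limits (degrees/s): [147.25, 147.25, 180, 180, 180, 180, 180].

## Interface

Orientations are given as [roll, pitch, yaw] about the fixed x, y, z axes, in that order (R = Rz(yaw) Ry(pitch) Rx(roll)).
In Python, from cell import env, imaging gives the robot as it stands.
- The arm moves only by the shell command python3 -m crank 'ROWS' [OPENING] [FORCE]. ROWS is JSON, a list of rows, each an object of numbers: "x", "y", "z": the shift along the tool's x, y, z in m; "turn": the turn about the tool's z in rad. In form: [{"x": .., "y": .., "z": .., "turn": ..}, ...]. A call has 1 to 12 rows; each row is the pose to reach, as a shift and turn from the pose commanded when the call began, along the tool's axes at that moment; what a row does not reach only later rows make up. A row lasts 1/8 s, in which the tool goes at most 62.5 mm and 10.7 degrees, less where a joint would pass 70% of its speed; a pose out of reach is approached as far as the arm can. A call with a gripper value outside its range is refused whole. OPENING is the finger opening in m, from 0 to 0.087, set as the call begins (- or left out, the last holds). The fingers move at their own pace and stop on an object; FORCE is the grip in N (left out, the last holds). Time passes only in rows, so rows that repeat a pose let the fingers close. It gives the time, the measured TCP pose, the force, the opening and the grip force at its end, in the units of the state.
- env.get_obs(): the state, without advancing time (a new reading comes with each control period).
- imaging.read_camera(name): name is "scene" or "side" or "wrist"; returns the picture (384x512x3 uint8, red, green, blue); there is no depth.
- imaging.get_calibration(name): a dict with "camera_matrix" (3x3 intrinsics, pixels), "position" and "attitude" of the camera in the world. Camera axes: x right, y up, looking along -z (the intrinsics and any distortion apply to the point x, -y, -z); pixel columns grow to the right and rows downward; lengths in m; the calibration is good to about 2 mm. A picture is of the moment at which its call begins: read the wrist's pose just before it. get_calibration takes no time and is no camera call; for the wrist camera it gives the pose at the moment of the call.
- env.sign_off(): hands the job in; it is judged then, once.
The state is a dict: "time_s": time; "qpos": joint angles; "joint_velocities": joint speeds; "effort": joint torques, N m; "tool_pos": TCP position; "tool_rot": TCP orientation; "force": force on the tool from outside, world axes, zero at the start; "wrist_torque": the same for the moment, N m; "grip_width": finger opening in m; "grasp_force": force on a finger pad.
Only numpy, scipy, OpenCV 4.12 (cv2) and the standard library are available. Lean on these libraries where they do the work, as an engineer would, in place of code of your own. Each camera call takes 0.05 s, during which the arm holds its last target. There are 200 camera calls.

## Task

Slide the square amber jar along the table fully home in the blue holder, flush against the holder's back stop, so that the holder keeps it from turning; then unscrew its tight green cap anticlockwise, and stop turning once it comes free, before a full quarter turn. Lift the cap straight off and finish while still holding it level in the gripper, about 2 cm clear above the jar's mouth, with the jar, never lifted or tipped, left standing home in the holder. Do not disturb the spray bottle, the steel drum and the dish.

Things in the scene. Friction and masses are not known exactly. Their poses are not given: they have to be found in the camera images.
- holder: Blue slippery plastic U-slot fixed to the table, walls 32 mm high and 12 thick. Origin: on the table at the centre of the jar's home place. The jar goes in along +x to the back stop, inner face at x = +33 mm. Straight side walls at y = +-34 mm run from x = 33 to -22 mm, then flare out at 30 degrees to x = -71 mm.
- jar_mid (a point): Centre, 35 mm above the table, of the body of the loose amber jar, about 0.5 kg: 66 x 66 mm square, 70 mm high to its flat shoulder, paper labels on two sides. Axes: z up, x within 8 degrees of the holder's x. It starts before the holder's flared mouth; at home its centre is over the holder's origin. Foot friction 0.25; dragged by the cap it may tip; not braced, it turns along with the cap.
- jar_mouth (a point): Centre of the jar's open mouth (top of its neck, 30 mm across), on the jar's axis, 103 mm above the jar's foot; hidden within the cap at the start.
- cap_center (a point): Centre, half-way up, of the round green ribbed cap: 48 mm across (50 over the ribs), 28 mm high, 40 g; a white stripe runs from the middle of its top to the rim. It sits on the jar's axis, rim 80 mm and top 108 mm above the table: 10 mm of neck shows below it. z is the cap's axis, x along the stripe.
- thread (a joint): How far the cap is unscrewed (rad): 0 tight, growing anticlockwise seen from above. Stiff all the way, 0.45 N m: grip firmly (60 N or more). The cap does not rise as it turns; it can be lifted off from about 1.15 rad (65 degrees) on, thread's end 1.75 rad. The cap can lead this value by 0.1 rad of play. Its rim is level with the mouth once raised 23 mm. Keeps its value when the cap is off.
- spray_mid (a point): Bystander: green spray bottle, 64 mm across, 172 mm tall; the point is 85 mm above its foot.
- drum_mid (a point): Bystander: round stainless steel drum with lid, 90 mm across, 107 mm tall; the point is 50 mm above its foot.
- dish: Bystander: small round metal dish, 100 mm across, 32 mm high, beyond the holder; origin at the centre of its underside.
Mind the look-alikes: they are no part of the job. Of the things that look like the holder, the largest one is meant.

How it is judged (in metres and radians):
On the way, in this order (a step that is already met when the one before it is completed fails the run):
1. the jar stands flush against the back stop, square in the slot, the cap still tight (x of jar_mid in the frame of holder above -0.003 m and angle between the x axis of jar_mid and the x axis of holder, either way round below 0.1 rad and angle between jar_mid's own z axis and vertical below 0.06 rad and height (world z) of jar_mid below 0.038 m and value of joint thread below 0.3 rad), for 0.2 s.
2. the cap has been unscrewed until its thread lets go, the jar still home (x of jar_mid in the frame of holder above -0.005 m and angle between the x axis of jar_mid and the x axis of holder, either way round below 0.1 rad and angle between jar_mid's own z axis and vertical below 0.06 rad and height (world z) of jar_mid below 0.038 m and value of joint thread above 0.85 rad), for 0.1 s.
At the end, for the whole second after the job is handed in: The gripper holds the cap level (within 8 degrees), at rest, touching nothing else, its rim 8 to 40 mm above the jar's mouth and within 15 mm of the jar's axis; the jar stands upright on the table, within 5 mm of the back stop and square in the slot (within 0.1 rad) (all of step 2 and z of cap_center in the frame of jar_mouth between 0.022 and 0.054 m and horizontal distance between cap_center and jar_mouth below 0.015 m and angle between cap_center's own z axis and vertical below 0.15 rad and contact force between the fingers and cap above 2 N and contact force between cap and jar below 0.05 N and linear speed of each of cap, jar below 0.02 m/s); the arm keeps its last pose, push and grip.
It fails at once if the cap was turned on past a quarter turn (1.6 rad) after its thread had let go (value of joint thread above 1.6 rad).
It fails at once if the jar was lifted off the table by more than 10 mm or tipped (height (world z) of jar_mid above 0.045 m or angle between jar_mid's own z axis and vertical above 0.25 rad).
It fails at once if a bystander was moved by more than 25 mm (distance of any of spray_mid, drum_mid, dish from where it was at the start of the episode above 0.025 m).
It also fails if it takes over 51 s, if anything falls off the work surface, if the arm or the gripper's body presses on something with over 40 N, if the wrist force passes 120 N, or if a joint passes its speed limit or range.

## Working session

There is one attempt and no reset: what is moved stays moved. The work goes in short steps, Python scripts to look and compute and a shell command to move; the robot and the scene stay as the last step left them, time stands still between calls to the robot, and variables do not carry over. Pictures are saved under pics/ and viewed, at most 10 in all, crops included, and the job is handed in when it is done.

```bash
mkdir -p pics; ls; python3 - <<'E'
from cell import env, imaging
import cv2,numpy as np
o=env.get_obs()
print({k:np.round(v,3) for k,v in o.items()})
for n in("scene","side"):
    c=imaging.get_calibration(n);print(n,c)
    im=imaging.read_camera(n);cv2.imwrite(f"pics/{n}0.png",im[:,:,::-1])
a=cv2.imread("pics/scene0.png");b=cv2.imread("pics/side0.png")
E
```

```text
pics
{'time_s': np.float64(0.0), 'qpos': array([-65.598,  18.439,  -4.016,  83.175,   1.295,  78.541,  -3.26 ]), 'joint_velocities': array([ 0.063,  0.039, -0.079,  0.035,  0.075, -0.06 ,  0.009]), 'effort': array([-1.0000e-03, -4.9129e+01, -4.0400e-01, -3.1254e+01, -6.4000e-02,
        4.4000e-02,  0.0000e+00]), 'tool_pos': array([0.26 , 0.595, 0.215]), 'tool_rot': array([-1.79891e+02,  6.00000e-03,  1.56408e+02]), 'force': array([ 0.328, -0.279, -0.18 ]), 'wrist_torque': array([0.002, 0.007, 0.012]), 'grasp_force': np.float64(0.0), 'grip_width': np.float64(0.087)}
scene {'camera_matrix': array([[469.67252337,   0.        , 251.93964801],
       [  0.        , 469.67252337, 192.71711116],
       [  0.        ,   0.        ,   1.        ]]), 'position': array([ 1.52930465, -0.03784553,  0.95720262]), 'attitude': array([44.31619884,  0.58499585, 82.15882972])}
side {'camera_matrix': array([[471.40184209,   0.        , 260.45797696],
       [  0.        , 471.40184209, 190.30456019],
       [  0.        ,   0.        ,   1.        ]]), 'position': array([ 0.2559695 , -0.54768225,  0.79741802]), 'attitude': array([ 45.06091525,   0.40310167, -34.16379802])}
```

View pics/scene0.png

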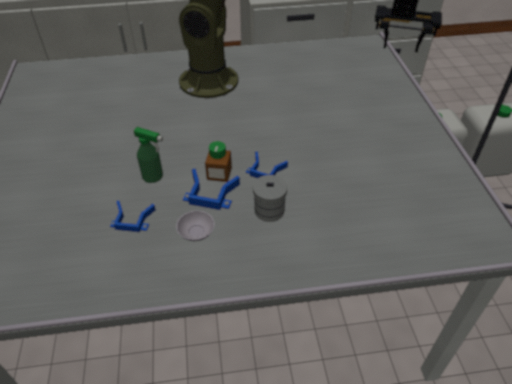

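View pics/side0.png

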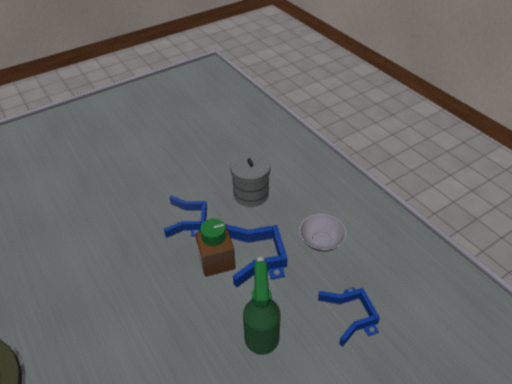

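The scene picture shows three blue holders at (132,220), (212,193) and (268,168); in the side picture they are at (352,312), (262,248) and (190,215). The middle one fits: it looks largest, and the jar stands before its mouth with the dish beyond. I'll enlarge to confirm.

```bash
python3 - <<'E'
import cv2
a=cv2.imread("pics/scene0.png")[125:250,100:300];cv2.imwrite("pics/c1.png",cv2.resize(a,None,fx=4,fy=4,interpolation=cv2.INTER_CUBIC))
a=cv2.imread("pics/side0.png")[150:300,150:350];cv2.imwrite("pics/c2.png",cv2.resize(a,None,fx=4,fy=4,interpolation=cv2.INTER_CUBIC))
E
```

```text
(no output)
```

View pics/c1.png

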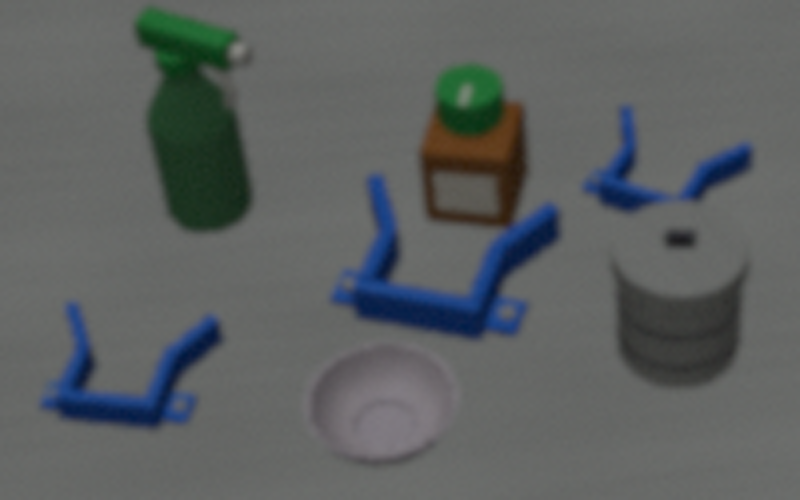

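View pics/c2.png

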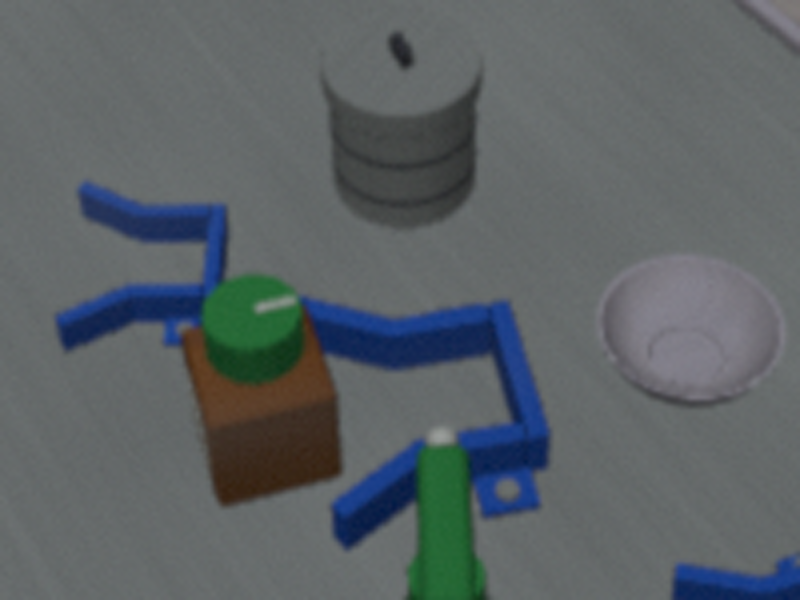

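The crops show the middle holder at (212,193) has clearly the widest slot and thickest walls, the same view in both cameras, so it is the one meant. The jar with the green cap stands before its mouth, at scene px (218,165).

```bash
cat > h.py <<'E'
import numpy as np, cv2
from cell import env, imaging
from scipy.spatial.transform import Rotation as R
def ray(c,u,v):
    K=np.array(c["camera_matrix"]);d=np.linalg.solve(K,[u,v,1.]);d=d*[1,-1,-1]
    return np.array(c["position"]),R.from_euler("xyz",c["attitude"],degrees=True).as_matrix()@d
def at(c,u,v,z):
    p,d=ray(c,u,v);return p+d*(z-p[2])/d[2]
def proj(c,P):
    q=R.from_euler("xyz",c["attitude"],degrees=True).as_matrix().T@(np.array(P)-c["position"])
    K=np.array(c["camera_matrix"]);w=K@(q*[1,-1,-1]);return w[:2]/w[2]
E
python3 - <<'E'
from h import *
s=imaging.get_calibration("scene");d=imaging.get_calibration("side")
f=lambda u,v,z:at(s,100+u/4,125+v/4,z)[:2].round(4)
g=lambda u,v,z:at(d,150+u/4,150+v/4,z)[:2].round(4)
print("cap",f(471,84,.108),g(253,311,.108))
print("stripe ends",f(461,106,.108),f(466,87,.108),g(256,309,.108),g(295,299,.108))
print("hold outer back top",f(357,292,.032),f(480,309,.032),g(508,302,.032),g(547,433,.032))
print("outer bottom",f(357,312,0),f(475,335,0), "near side bottom",g(545,467,0))
print("flare ends top",f(377,177,.032),f(552,208,.032),g(304,298,.032),g(335,507,.032))
print("jar shoulder",f(422,152,.07),f(507,167,.07),f(524,104,.07),g(185,332,.07),g(210,428,.07),g(335,393,.07))
print("jar foot",f(430,218,0),f(512,225,0),g(222,503,0),g(340,470,0))
print("spray foot",f(210,210,0),"dish",f(382,400,.0),g(690,360,0),"drum top",f(680,245,.107),g(402,65,.107))
E
```

```text
cap [ 0.5114 -0.0031] [ 0.5082 -0.0061]
stripe ends [ 0.5339 -0.012 ] [ 0.5141 -0.0069] [ 0.51   -0.0058] [ 0.5287 -0.011 ]
hold outer back top [ 0.628  -0.0959] [ 0.6561 -0.0143] [ 0.6516 -0.0182] [ 0.6173 -0.0997]
outer bottom [ 0.6162 -0.0988] [ 0.6499 -0.0191] near side bottom [ 0.6187 -0.0978]
flare ends top [ 0.5143 -0.0765] [0.5653 0.0453] [0.5631 0.0461] [ 0.506  -0.0773]
jar shoulder [ 0.5347 -0.0421] [0.5591 0.0156] [0.4939 0.0344] [0.487  0.0311] [ 0.4681 -0.0283] [ 0.5287 -0.0442]
jar foot [ 0.5293 -0.0416] [0.5454 0.0172] [ 0.4705 -0.0231] [ 0.5306 -0.0397]
spray foot [ 0.4969 -0.2018] dish [ 0.6995 -0.0858] [ 0.7251 -0.0854] drum top [0.6895 0.1158] [0.6644 0.1015]
```

```bash
python3 -m crank '[{"x":-0.035,"y":-0.04},{"x":-0.075,"y":-0.08},{"x":-0.115,"y":-0.125},{"x":-0.155,"y":-0.17},{"x":-0.195,"y":-0.215},{"x":-0.235,"y":-0.26},{"x":-0.275,"y":-0.305},{"x":-0.315,"y":-0.35},{"x":-0.355,"y":-0.395},{"x":-0.41,"y":-0.45},{"x":-0.41,"y":-0.45},{"x":-0.41,"y":-0.45}]' 0.03 20
python3 - <<'E'
from h import *
o=env.get_obs();print(o["time_s"],o["qpos"].round(1),o["tool_pos"].round(4),o["tool_rot"].round(2))
c=imaging.get_calibration("wrist");im=imaging.read_camera("wrist");print(c["position"],c["attitude"])
cv2.imwrite("pics/w1.png",cv2.resize(im[:,:,::-1],(768,576)))
E
```

```text
0.1 [-65.6  18.4  -4.   83.2   1.3  78.5  -3.3] [0.26   0.5952 0.2152] [-1.7990e+02  1.0000e-02  1.5641e+02]
[0.19670157 0.62247309 0.38504589] [-14.62127944   0.14384032  66.34284471]invalid input
```

View pics/w1.png

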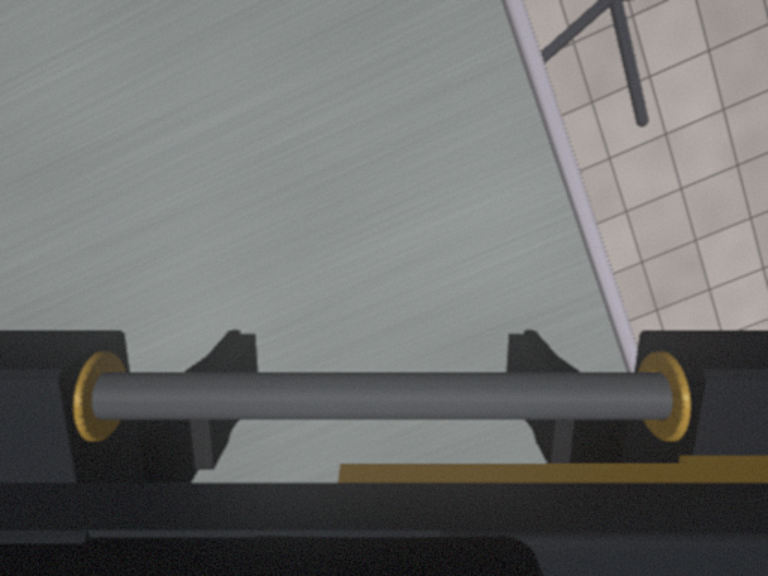

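The arm did not move (the call was refused; probably all keys are required). The picture shows only empty table. Retrying with full rows.

```bash
python3 -m crank '[{"x":-0.035,"y":-0.04,"z":0,"turn":0},{"x":-0.075,"y":-0.08,"z":0,"turn":0},{"x":-0.115,"y":-0.125,"z":0,"turn":0},{"x":-0.155,"y":-0.17,"z":0,"turn":0},{"x":-0.195,"y":-0.215,"z":0,"turn":0},{"x":-0.235,"y":-0.26,"z":0,"turn":0},{"x":-0.275,"y":-0.305,"z":0,"turn":0},{"x":-0.315,"y":-0.35,"z":0,"turn":0},{"x":-0.355,"y":-0.395,"z":0,"turn":0},{"x":-0.41,"y":-0.45,"z":0,"turn":0},{"x":-0.41,"y":-0.45,"z":0,"turn":0},{"x":-0.41,"y":-0.45,"z":0,"turn":0}]' 0.03 20
python3 - <<'E'
from h import *
o=env.get_obs();print(o["time_s"],o["qpos"].round(1),o["tool_pos"].round(4),o["tool_rot"].round(2))
c=imaging.get_calibration("wrist");im=imaging.read_camera("wrist");print(c["position"],c["attitude"],c["camera_matrix"])
cv2.imwrite("pics/w2.png",cv2.resize(im[:,:,::-1],(768,576)))
E
```

```text
time_s: 1.65
tool_pos: [0.4557, 0.0188, 0.216]
tool_rot: [180.0, -0.0, 156.3]
force: [-1.0, 0.4, -0.1]
grip_width: 0.0299
grasp_force: 0.0
1.65 [-34.4  -7.   26.8 110.1   3.2  76.3  57.7] [0.4557 0.0188 0.216 ] [ 1.7999e+02 -4.0000e-02  1.5628e+02]
[0.39246403 0.04583551 0.38592823] [-1.45824433e+01  3.18225087e-02  6.62143038e+01] [[333.33067253   0.         254.26171132]
 [  0.         333.33067253 190.53737323]
 [  0.           0.           1.        ]]
```

```bash
ls -la pics/w2.png; python3 -m crank --help | head
```

```text
-rw-r--r-- 1 agent agent 499858 Dec  3 10:02 pics/w2.pnginvalid input: not JSON, or not a number
```

View pics/w2.png

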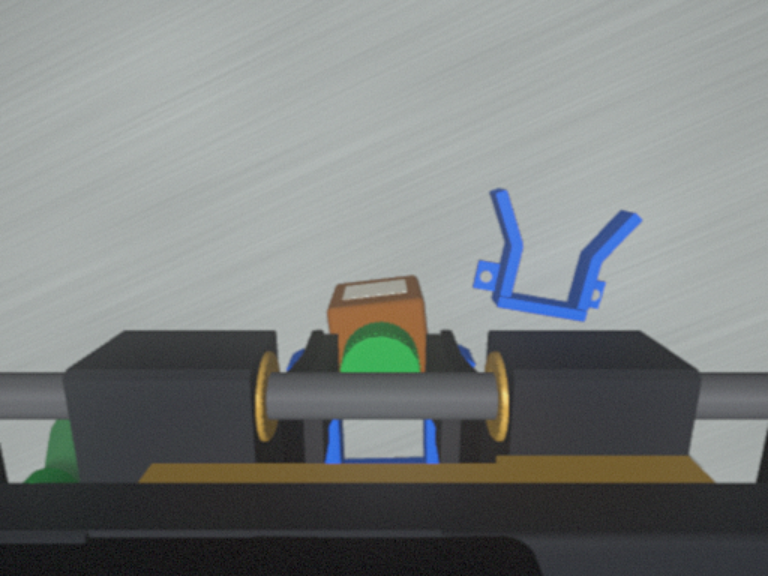

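The wrist picture shows the jar's robot-side face (foot edge about (333,284) to (416,276)), the cap at (381,350), and the slot centred at x≈383. So jar, slot and gripper centre line are well aligned. The spray bottle is at lower left. Checking clearance behind the jar.

```bash
python3 - <<'E'
from h import *
c=imaging.get_calibration("wrist");o=env.get_obs()
M=R.from_euler("xyz",o["tool_rot"],degrees=True).as_matrix()
f=lambda u,v,z:(M.T@(at(c,u/1.5,v/1.5,z)-o["tool_pos"])).round(4)
print("foot",f(334,284,0),f(416,276,0)); print("slot back inner top",f(342,459,.032),f(425,459,.032)); print("slot inner low", f(345,458,0),f(421,458,0))
E
```

```text
foot [-0.0301 -0.0388  0.2159] [-0.0237  0.0264  0.2159]
slot back inner top [-0.1671 -0.0328  0.1837] [-0.1671  0.0339  0.1838]
slot inner low [-0.1874 -0.0331  0.2157] [-0.1875  0.0335  0.2157]
```

```bash
python3 -m crank '[{"x":0,"y":0,"z":0.05,"turn":0},{"x":0,"y":0,"z":0.1,"turn":0},{"x":0,"y":0,"z":0.14,"turn":0},{"x":0,"y":0,"z":0.152,"turn":0},{"x":0,"y":0,"z":0.152,"turn":0},{"x":-0.008,"y":0,"z":0.152,"turn":0},{"x":-0.014,"y":0,"z":0.152,"turn":0},{"x":-0.02,"y":0,"z":0.152,"turn":0},{"x":-0.026,"y":0,"z":0.152,"turn":0},{"x":-0.032,"y":0,"z":0.152,"turn":0}]'
python3 -m crank '[{"x":-0.006,"y":0,"z":0,"turn":0},{"x":-0.012,"y":0,"z":0,"turn":0},{"x":-0.018,"y":0,"z":0,"turn":0},{"x":-0.024,"y":0,"z":0,"turn":0},{"x":-0.03,"y":0,"z":0,"turn":0},{"x":-0.036,"y":0,"z":0,"turn":0},{"x":-0.042,"y":0,"z":0,"turn":0},{"x":-0.048,"y":0,"z":0,"turn":0},{"x":-0.054,"y":0,"z":0,"turn":0},{"x":-0.06,"y":0,"z":0,"turn":0},{"x":-0.06,"y":0,"z":0,"turn":0}]'
python3 - <<'E'
from h import *
im=imaging.read_camera("side");cv2.imwrite("pics/s2.png",cv2.resize(im[150:300,150:350,::-1],None,fx=4,fy=4,interpolation=cv2.INTER_CUBIC))
E
```

```text
time_s: 2.95
tool_pos: [0.4848, 0.0062, 0.0641]
tool_rot: [-180.0, -0.1, 156.4]
force: [-3.6, 0.8, 3.6]
grip_width: 0.0302
grasp_force: 3.0
time_s: 4.32
tool_pos: [0.5396, -0.0194, 0.0645]
tool_rot: [-179.9, -0.0, 156.3]
force: [-5.1, -1.2, 5.5]
grip_width: 0.0299
grasp_force: 4.7
```

View pics/s2.png

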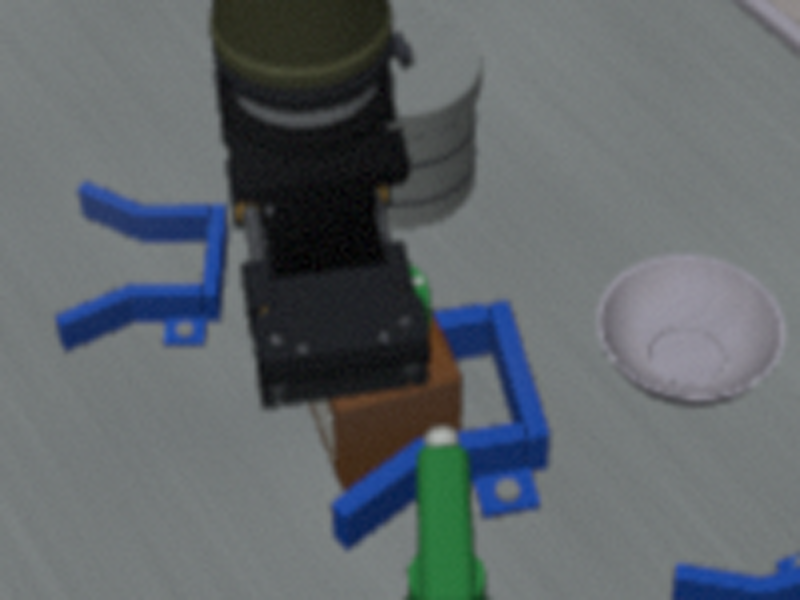

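The jar is entering the mouth, upright and square, at about (395,430), with a gap of some 20 mm left to the stop.

```bash
python3 -m crank '[{"x":-0.004,"y":0,"z":0,"turn":0},{"x":-0.008,"y":0,"z":0,"turn":0},{"x":-0.012,"y":0,"z":0,"turn":0},{"x":-0.015,"y":0,"z":0,"turn":0},{"x":-0.015,"y":0,"z":0,"turn":0}]'
python3 -m crank '[{"x":-0.003,"y":0,"z":0,"turn":0},{"x":-0.006,"y":0,"z":0,"turn":0},{"x":-0.006,"y":0,"z":0,"turn":0},{"x":-0.006,"y":0,"z":0,"turn":0}]'
```

```text
time_s: 5.0
tool_pos: [0.5482, -0.0215, 0.0656]
tool_rot: [-180.0, -0.8, 156.4]
force: [-23.4, 5.4, 29.4]
grip_width: 0.0304
grasp_force: 20.8
time_s: 5.5
tool_pos: [0.5527, -0.0226, 0.0664]
tool_rot: [179.9, -1.0, 156.4]
force: [-27.7, 7.8, 36.5]
grip_width: 0.0304
grasp_force: 26.5
```

```bash
python3 -m crank '[{"x":0.01,"y":0,"z":0,"turn":0},{"x":0.03,"y":0,"z":0,"turn":0},{"x":0.04,"y":0,"z":0,"turn":0},{"x":0.04,"y":0,"z":-0.05,"turn":0},{"x":0.04,"y":0,"z":-0.09,"turn":0},{"x":0.04,"y":0,"z":-0.09,"turn":0}]'
python3 - <<'E'
from h import *
cr=lambda im,y,x:cv2.resize(im[y:y+75,x:x+100,::-1],None,fx=4,fy=4,interpolation=cv2.INTER_CUBIC)
a=imaging.read_camera("side");b=imaging.read_camera("scene");w=imaging.read_camera("wrist")
t=np.hstack([cr(a,210,200),cr(b,145,165)])
cv2.imwrite("pics/m3.png",np.vstack([t,np.hstack([w[90:315,150:350,::-1].repeat(1,0),np.zeros((225,600,3),np.uint8)])[:, :800]]))
for n,i in(("side",a),("scene",b),("w",w)):cv2.imwrite(f"pics/raw3_{n}.png",i[:,:,::-1])
E
```

```text
time_s: 6.25
tool_pos: [0.5261, -0.0103, 0.1578]
tool_rot: [179.8, 0.4, 156.4]
force: [0.3, -0.9, -1.2]
grip_width: 0.0297
grasp_force: 0.0
```

View pics/m3.png

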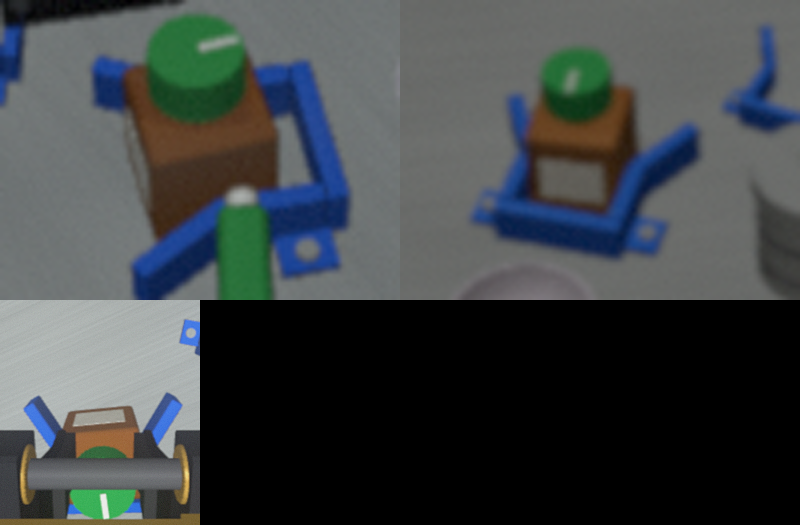

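The jar stands upright but is still about 5° skewed to the slot, wedged some 10–15 mm short of the stop. Better to take the body between the pads (square to the slot) and slide it in. Working out its centre now.

```bash
python3 - <<'E'
from h import *
s=imaging.get_calibration("scene");d=imaging.get_calibration("side");c=imaging.get_calibration("wrist");o=env.get_obs()
M=R.from_euler("xyz",[180,0,156.4],degrees=True).as_matrix()
T=lambda P:(M.T@(P-o["tool_pos"])).round(4)[:2]
S=lambda u,v,z:T(at(s,165+(u-400)/4,145+v/4,z));D=lambda u,v,z:T(at(d,200+u/4,210+v/4,z));W=lambda u,v,z:T(at(c,150+u,90+v-300,z))
print("cap",D(196,50,.108),S(576,70,.108),"wrist",W(103,485,.108))
print("foot",W(67,412,0),W(135,405,0),"shoulder rear",W(76,432,.07),W(134,430,.07))
print("flare tips z.032",W(26,402,.032),W(36,397,.032),W(171,394,.032),W(181,400,.032))
print("back top outer",D(303,62,.032),D(346,192,.032),S(497,212,.032),S(621,232,.032))
print("shoulder",D(148,160,.07),D(275,130,.07),S(530,132,.07),S(620,152,.07))
im=cv2.imread("pics/raw3_w.png")[85:225,160:350];cv2.imwrite("pics/w3c.png",cv2.resize(im,None,fx=4,fy=4,interpolation=cv2.INTER_CUBIC))
E
```

```text
cap [-0.0548 -0.0018] [-0.0585  0.0013] wrist [-0.0495 -0.0018]
foot [-0.0272 -0.0387] [-0.0199  0.0299] shoulder rear [-0.0232 -0.0237] [-0.0215  0.023 ]
flare tips z.032 [-0.0083 -0.0717] [-0.0036 -0.0625] [-0.0009  0.059 ] [-0.0065  0.0683]
back top outer [-0.1188  0.0448] [-0.1223 -0.0434] [-0.1309 -0.0364] [-0.1264  0.0513]
shoulder [-0.0248 -0.0342] [-0.0889 -0.0276] [-0.0872 -0.0249] [-0.0896  0.0406]
```

View pics/w3c.png

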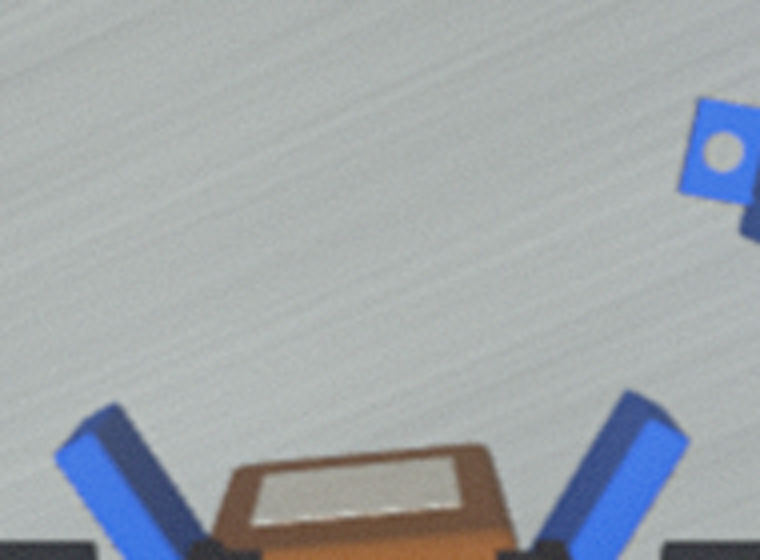

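```bash
python3 - <<'E'
from h import *
c=imaging.get_calibration("wrist");o=env.get_obs();print(o["tool_pos"],o["tool_rot"])
M=R.from_euler("xyz",[180,0,156.4],degrees=True).as_matrix()
W=lambda u,v,z:(M.T@(at(c,160+u/4,85+v/4,z)-o["tool_pos"])).round(4)[:2]
print("tips top outer",W(57,455,.032),W(690,440,.032),"inner",W(93,430,.032),W(656,416,.032),"inner base",W(117,403,0),W(630,390,0))
print("foot",W(240,468,0),W(485,445,0))
E
```

```text
[ 0.52256262 -0.01020674  0.15339023] [-1.79974734e+02 -1.65737930e-02  1.56399012e+02]
tips top outer [-0.0146 -0.0737] [-0.0112  0.0699] inner [-0.0087 -0.0652] [-0.0056  0.0619] inner base [-0.0103 -0.0659] [-0.0071  0.062 ]
foot [-0.0272 -0.0357] [-0.0213  0.0261]
```

```bash
python3 -m crank '[{"x":-0.02,"y":0,"z":0,"turn":-0.03},{"x":-0.04,"y":0,"z":0,"turn":-0.03},{"x":-0.056,"y":-0.0005,"z":0,"turn":-0.03},{"x":-0.056,"y":-0.0005,"z":0.03,"turn":-0.03},{"x":-0.056,"y":-0.0005,"z":0.06,"turn":-0.03},{"x":-0.056,"y":-0.0005,"z":0.08,"turn":-0.03},{"x":-0.056,"y":-0.0005,"z":0.088,"turn":-0.03},{"x":-0.056,"y":-0.0005,"z":0.088,"turn":-0.03}]' 0.087 20
python3 -m crank '[{"x":0,"y":0,"z":0,"turn":0},{"x":0,"y":0,"z":0,"turn":0},{"x":0,"y":0,"z":0,"turn":0},{"x":0,"y":0,"z":0,"turn":0},{"x":0,"y":0,"z":0,"turn":0}]' 0.055 20
```

```text
time_s: 7.4
tool_pos: [0.5738, -0.033, 0.066]
tool_rot: [-180.0, -0.0, 158.1]
force: [0.5, -0.0, 0.2]
grip_width: 0.0865
grasp_force: 0.0
time_s: 8.02
tool_pos: [0.5739, -0.0329, 0.0662]
tool_rot: [180.0, 0.0, 158.1]
force: [0.2, -0.5, 0.2]
grip_width: 0.0559
grasp_force: 0.0
```

The fingers closed to 56 mm without touching the 66 mm body, which shouldn't happen. I'm checking numerically where cap and jar are now, compared with before.

```bash
python3 - <<'E'
from h import *
for n in("side","scene","wrist"):
    im=imaging.read_camera(n)[:,:,::-1];cv2.imwrite(f"pics/raw4_{n}.png",im)
    old=cv2.imread(f"pics/raw3_{'w' if n=='wrist' else n}.png")
    for t,i in(("old",old),("new",im)):
        h=cv2.cvtColor(np.ascontiguousarray(i),cv2.COLOR_BGR2HSV)
        for k,lo,hi in(("green",(50,130,60),(75,255,255)),("amber",(5,110,40),(18,255,255))):
            m=cv2.inRange(h,lo,hi);N,_,st,ce=cv2.connectedComponentsWithStats(m)
            print(n,t,k,[(st[j].tolist(),ce[j].round(1).tolist()) for j in range(1,N) if st[j][4]>40])
E
```

```text
side old green [([237, 214, 24, 26, 454], [247.9, 226.9]), ([252, 262, 19, 45, 612], [260.7, 285.5])]
side old amber [([243, 0, 269, 149, 3579], [393.7, 71.0]), ([0, 36, 152, 49, 1867], [67.2, 57.8]), ([231, 227, 38, 42, 770], [250.0, 247.6])]
side new green [([252, 262, 19, 45, 617], [260.8, 285.6])]
side new amber [([188, 0, 324, 149, 4117], [370.7, 63.4]), ([0, 52, 88, 33, 1077], [37.7, 66.5]), ([231, 228, 38, 41, 499], [249.2, 251.5])]
scene old green [([500, 105, 12, 10, 78], [504.7, 109.6]), ([135, 128, 23, 15, 170], [145.1, 134.0]), ([201, 158, 16, 13, 137], [208.8, 163.4])]
scene old amber [([435, 21, 77, 16, 754], [473.3, 28.1]), ([224, 42, 16, 4, 48], [231.3, 43.2]), ([198, 167, 25, 26, 308], [211.8, 178.6])]
scene new green [([500, 105, 12, 10, 81], [504.8, 109.9]), ([135, 128, 23, 11, 143], [145.7, 133.1]), ([200, 158, 18, 15, 148], [208.2, 163.7])]
scene new amber [([435, 21, 77, 16, 754], [473.3, 28.1]), ([224, 42, 16, 4, 46], [231.6, 43.2]), ([198, 171, 25, 22, 270], [210.6, 179.8])]
wrist old green [([220, 280, 65, 29, 1290], [251.8, 291.3])]
wrist old amber [([225, 213, 63, 35, 1414], [256.4, 228.0])]
wrist new green [([199, 205, 106, 43, 2931], [251.2, 231.9]), ([198, 280, 53, 29, 1244], [226.9, 293.0]), ([259, 280, 47, 29, 1097], [279.8, 292.5])]
wrist new amber [([187, 169, 125, 77, 4671], [252.4, 194.1])]
```

```bash
python3 - <<'E'
import cv2,numpy as np
w=cv2.imread("pics/raw4_wrist.png")[130:384,120:390];w=cv2.resize(w,(430,404))
s=cv2.imread("pics/raw4_side.png")[170:285,190:295];s=cv2.resize(s,(370,404),interpolation=cv2.INTER_CUBIC)
c=cv2.imread("pics/raw4_scene.png")[120:215,160:260];c=cv2.resize(c,(206,196),interpolation=cv2.INTER_CUBIC)
t=cv2.imread("pics/raw4_scene.png")[90:210,170:250];t=cv2.resize(t,(260,196))
C=np.zeros((600,800,3),np.uint8);C[:404,:430]=w;C[:404,430:]=s;C[404:,:206]=c
z=cv2.imread("pics/raw4_scene.png")[130:200,180:240];C[404:,220:220+590-10]=cv2.resize(z,(580,196),interpolation=cv2.INTER_CUBIC)[:, :580] if 0 else 0
cv2.imwrite("pics/v10.png",C)
E
```

```text
(no output)
```

View pics/v10.png

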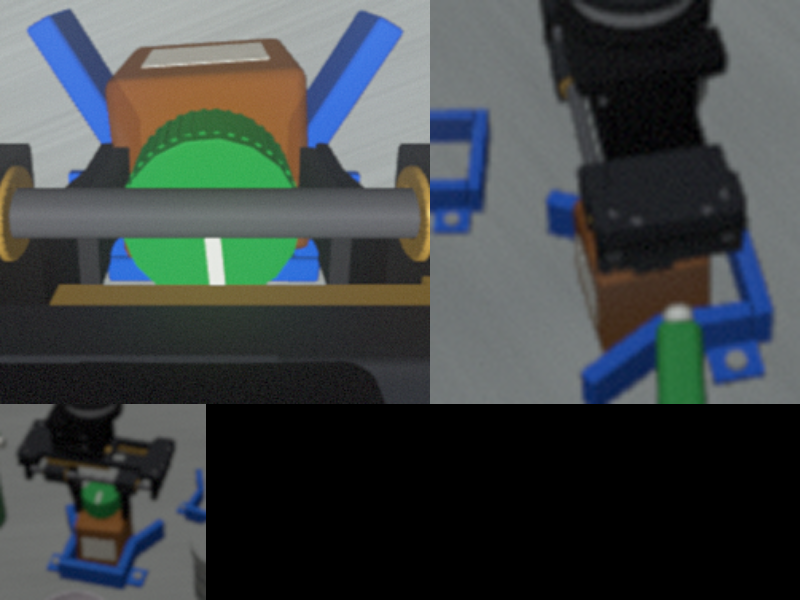

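The picture shows the jar upright and undisturbed in the mouth, cap centred between the fingers. In the scene thumbnail (lower left) the fingertips seem to end near the shoulder, at (85,515) and (125,515). I compare that with where they should be by the state.

```bash
python3 - <<'E'
from h import *
o=env.get_obs();s=imaging.get_calibration("scene");d=imaging.get_calibration("side");print(o["tool_pos"],o["tool_rot"],o["grip_width"],o["grasp_force"],o["time_s"])
M=R.from_euler("xyz",o["tool_rot"],degrees=True).as_matrix();t=o["tool_pos"]
P=lambda x,y,z:t+M@[x,y,z]
for n,c in(("scene",s),("side",d)):
    for y in(-.028,-.043,.028,.043):print(n,y,"tip",proj(c,P(-.0095,y,.019)).round(1),"tcp",proj(c,P(-.0095,y,0)).round(1))
# holder axis/jar, scene amber & dark raw print
im=cv2.cvtColor(cv2.imread("pics/raw4_scene.png"),cv2.COLOR_BGR2HSV)
for r in range(155,192,2):
    print(r,"".join("#" if v<45 else "a" if 4<h<20 and q>100 else "g" if 45<h<80 and q>100 else "b" if 100<h<125 and q>120 else "." for h,q,v in im[r,190:236]))
E
```

```text
[ 0.57383668 -0.03285615  0.06614918] [1.79995087e+02 1.24366958e-03 1.58128808e+02] 0.054965848729923016 0.0 8.175
scene -0.028 tip [199.8 178.7] tcp [199.2 173.8]
scene -0.043 tip [194.7 177.8] tcp [194.1 172.9]
scene 0.028 tip [219. 182.] tcp [218.6 177. ]
scene 0.043 tip [224.2 182.8] tcp [223.9 177.9]
side -0.028 tip [257.7 251.5] tcp [257.6 245.6]
side -0.043 tip [259.3 257.4] tcp [259.2 251.5]
side 0.028 tip [252.  230.5] tcp [251.9 224.5]
side 0.043 tip [250.6 225.1] tcp [250.4 219.1]
155 ##.........................###################
157 #########.................#########.a......###
159 ...######....ggggggggggggg##########.......###
161 ....#####gggggggggggggggggg#########.......###
163 .....####gggggggg...gggggggg#######.........##
165 ......####gggggg....gggggggg#####...........##
167 .......###gggggg...ggggggggg#####.............
169 ...bbbb####ggggggggggggggggg#####.............
171 ..bbbbb###..ggggggggggggggg..####.............
173 ...bbbb..aaa..gggggggggg..aaa####.............
175 ...bbbb.aaaaaaa........aaaaaaa###.............
177 ....bb..aaaaaaaaaaaaaaaaaaaaaaaaa............b
179 ....bb.aaaaaaaaaaaaaaaaaaaaaaaaaa.........bbbb
181 .....b..aaaaaaaaaaaaaaaaaaaaaaaaa......bbbbbbb
183 .....bb.aaaaaaaaaaaaaaaaaaaaaaaaa...bbbbbbbbbb
185 ....bbb.................aaaaaaa#bbbbbbbbbbbbbb
187 ...bbbb.a.................aaaa.bbbbbbbbbbbbbb.
189 ..bbbbb#a..................aa.bbbbbbbbbbbb....
191 .bbbbbb#a..................a..bbbbbbbbb.......
```

By those pixels the tips (rows 171–175) end about 25 mm higher than the state implies. That also explains the push: the fingers were bearing on the cap rather than the body. I test by touching the flat shoulder (z = 70 mm) gently.

```bash
python3 -m crank '[{"x":0,"y":0,"z":0.002,"turn":0},{"x":0,"y":0,"z":0.003,"turn":0},{"x":0,"y":0,"z":0.003,"turn":0}]'; python3 -m crank '[{"x":0,"y":0,"z":0.002,"turn":0},{"x":0,"y":0,"z":0.003,"turn":0},{"x":0,"y":0,"z":0.003,"turn":0}]'
```

```text
time_s: 8.55
tool_pos: [0.574, -0.0329, 0.064]
tool_rot: [180.0, -0.0, 158.1]
force: [-1.9, -0.4, 6.9]
grip_width: 0.0549
grasp_force: 3.3
time_s: 8.93
tool_pos: [0.5741, -0.0329, 0.0639]
tool_rot: [179.9, -0.0, 158.1]
force: [-9.2, 0.9, 25.3]
grip_width: 0.0549
grasp_force: 12.5
```

The shoulder contact occurs at a reported z of 0.064, so the real tool sits about 25 mm higher than reported. I take that into account: open, go down to a reported z of about 0.040 and grip the body.

```bash
python3 -m crank '[{"x":0,"y":0,"z":-0.008,"turn":0},{"x":0,"y":0,"z":-0.008,"turn":0},{"x":0,"y":0,"z":-0.008,"turn":0},{"x":0,"y":0,"z":-0.008,"turn":0},{"x":0,"y":0,"z":-0.008,"turn":0}]' 0.087 20
python3 -m crank '[{"x":0,"y":0,"z":0.005,"turn":0},{"x":0,"y":0,"z":0.01,"turn":0},{"x":0,"y":0,"z":0.015,"turn":0},{"x":0,"y":0,"z":0.02,"turn":0},{"x":0,"y":0,"z":0.024,"turn":0},{"x":0,"y":0,"z":0.027,"turn":0},{"x":0,"y":0,"z":0.027,"turn":0}]'
```

```text
time_s: 9.55
tool_pos: [0.5736, -0.0329, 0.0677]
tool_rot: [-180.0, -0.0, 158.1]
force: [0.2, -0.6, -0.2]
grip_width: 0.0862
grasp_force: 0.0
time_s: 10.42
tool_pos: [0.5737, -0.0329, 0.0409]
tool_rot: [-180.0, -0.0, 158.1]
force: [-0.7, -0.4, -0.4]
grip_width: 0.0871
grasp_force: 0.0
```

```bash
python3 -m crank '[{"x":0,"y":0,"z":0,"turn":0},{"x":0,"y":0,"z":0,"turn":0},{"x":0,"y":0,"z":0,"turn":0},{"x":0,"y":0,"z":0,"turn":0}]' 0.055 20
python3 -m crank '[{"x":-0.004,"y":0,"z":0,"turn":0},{"x":-0.008,"y":0,"z":0,"turn":0},{"x":-0.012,"y":0,"z":0,"turn":0},{"x":-0.015,"y":0,"z":0,"turn":0},{"x":-0.015,"y":0,"z":0,"turn":0}]'
```

```text
time_s: 10.92
tool_pos: [0.5734, -0.0335, 0.0413]
tool_rot: [-180.0, -0.0, 158.1]
force: [-2.2, -2.8, 2.9]
grip_width: 0.0662
grasp_force: 19.7
time_s: 11.55
tool_pos: [0.5853, -0.038, 0.0414]
tool_rot: [-180.0, -0.3, 158.1]
force: [-8.5, 0.7, 10.6]
grip_width: 0.0664
grasp_force: 19.6
```

```bash
python3 -m crank '[{"x":-0.003,"y":0,"z":-0.001,"turn":0},{"x":-0.006,"y":0,"z":-0.001,"turn":0},{"x":-0.008,"y":0,"z":-0.001,"turn":0},{"x":-0.008,"y":0,"z":-0.001,"turn":0}]'
python3 -m crank '[{"x":-0.002,"y":0,"z":0,"turn":0},{"x":-0.004,"y":0,"z":0,"turn":0},{"x":-0.004,"y":0,"z":0,"turn":0}]'
```

```text
time_s: 12.05
tool_pos: [0.5922, -0.0406, 0.0417]
tool_rot: [-180.0, -0.4, 158.1]
force: [-7.4, 1.5, 7.2]
grip_width: 0.0666
grasp_force: 19.6
time_s: 12.42
tool_pos: [0.5955, -0.0417, 0.0417]
tool_rot: [-180.0, -0.5, 158.1]
force: [-9.3, 2.4, 7.6]
grip_width: 0.0661
grasp_force: 19.7
```

```bash
python3 -m crank '[{"x":-0.002,"y":0,"z":0,"turn":0},{"x":-0.003,"y":0,"z":0,"turn":0},{"x":-0.003,"y":0,"z":0,"turn":0}]'
python3 -m crank '[{"x":-0.002,"y":0,"z":0,"turn":0},{"x":-0.003,"y":0,"z":0,"turn":0},{"x":-0.003,"y":0,"z":0,"turn":0}]'
```

```text
time_s: 12.8
tool_pos: [0.5966, -0.0418, 0.0417]
tool_rot: [180.0, -0.7, 158.1]
force: [-13.7, 3.0, 12.4]
grip_width: 0.0664
grasp_force: 19.8
time_s: 13.18
tool_pos: [0.5985, -0.0419, 0.0418]
tool_rot: [180.0, -0.8, 158.2]
force: [-16.9, 4.7, 15.1]
grip_width: 0.0659
grasp_force: 20.0
```

```bash
cat > prof.py <<'E'
from h import *
a=np.mean([imaging.read_camera("scene").astype(float) for _ in range(2)],0).astype(np.uint8);cv2.imwrite("pics/last_scene.png",a[:,:,::-1])
s=imaging.get_calibration("scene")
# rectified strip: walk along holder x at heights, centre column
ax=np.array([np.cos(np.radians(-21.9)),np.sin(np.radians(-21.9)),0]);ly=np.array([-ax[1],ax[0],0])
H=np.array([.598,-.0418,0])
hs=cv2.cvtColor(a,cv2.COLOR_RGB2HSV)
for name,z,xs in(("shoulder z70",.07,np.arange(.012,.05,.002)),("stop top z32",.032,np.arange(.02,.062,.002))):
    for x in xs:
        P=[proj(s,H+ax*x+ly*y+[0,0,z]) for y in np.linspace(-.02,.02,15)]
        v=np.mean([cv2.getRectSubPix(a,(1,1),tuple(map(float,p)))[0,0] for p in P],0)
        print(name,round(x*1e3),v.round(0),np.round(P[7],1))
E
python3 prof.py
```

```text
shoulder z70 12 [84. 68. 37.] [205.8 181.4]
shoulder z70 14 [96. 71. 40.] [205.6 181.9]
shoulder z70 16 [105.  75.  43.] [205.4 182.4]
shoulder z70 18 [111.  77.  46.] [205.2 182.9]
shoulder z70 20 [115.  80.  48.] [204.9 183.4]
shoulder z70 22 [116.  81.  49.] [204.7 183.9]
shoulder z70 24 [117.  81.  49.] [204.5 184.4]
shoulder z70 26 [116.  81.  49.] [204.2 184.9]
shoulder z70 28 [114.  79.  48.] [204.  185.4]
shoulder z70 30 [109.  75.  45.] [203.8 186. ]
shoulder z70 32 [100.  68.  40.] [203.5 186.5]
shoulder z70 34 [89. 59. 33.] [203.3 187. ]
shoulder z70 36 [76. 49. 26.] [203.1 187.5]
shoulder z70 38 [66. 41. 21.] [202.8 188. ]
shoulder z70 40 [59. 37. 18.] [202.6 188.5]
shoulder z70 42 [56. 36. 20.] [202.4 189. ]
shoulder z70 44 [58. 41. 26.] [202.1 189.6]
shoulder z70 46 [64. 49. 38.] [201.9 190.1]
shoulder z70 48 [71. 60. 52.] [201.7 190.6]
shoulder z70 50 [78. 70. 64.] [201.4 191.1]
stop top z32 20 [92. 88. 81.] [206.1 193.2]
stop top z32 22 [94. 90. 83.] [205.8 193.8]
stop top z32 24 [94. 91. 84.] [205.6 194.3]
stop top z32 26 [93. 91. 86.] [205.4 194.8]
stop top z32 28 [91. 90. 90.] [205.2 195.3]
stop top z32 30 [86. 88. 98.] [204.9 195.8]
stop top z32 32 [ 76.  84. 109.] [204.7 196.3]
stop top z32 34 [ 64.  80. 121.] [204.5 196.8]
stop top z32 36 [ 52.  77. 131.] [204.2 197.3]
stop top z32 38 [ 42.  75. 136.] [204.  197.8]
stop top z32 40 [ 35.  72. 136.] [203.8 198.4]
stop top z32 42 [ 30.  67. 130.] [203.6 198.9]
stop top z32 44 [ 25.  60. 119.] [203.3 199.4]
stop top z32 46 [ 20.  51. 105.] [203.1 199.9]
stop top z32 48 [15. 44. 92.] [202.9 200.4]
stop top z32 50 [12. 38. 83.] [202.6 201. ]
stop top z32 52 [11. 36. 79.] [202.4 201.5]
stop top z32 54 [11. 35. 78.] [202.2 202. ]
stop top z32 56 [11. 35. 78.] [201.9 202.5]
stop top z32 58 [11. 34. 78.] [201.7 203. ]
stop top z32 60 [11. 35. 78.] [201.5 203.6]
```

By the scene profile the jar's front edge lies at 34.5 mm and the stop's inner edge at about 34 mm on the same axis: the jar is flush. Now open, go up to cap height and centre.

```bash
python3 -m crank '[{"x":0,"y":0,"z":0,"turn":0},{"x":0,"y":0,"z":0,"turn":0},{"x":0,"y":0,"z":0,"turn":0},{"x":0.003,"y":0,"z":0,"turn":0},{"x":0.006,"y":0,"z":-0.005,"turn":0},{"x":0.006,"y":0,"z":-0.02,"turn":0},{"x":0.006,"y":0,"z":-0.032,"turn":0},{"x":0.006,"y":0,"z":-0.032,"turn":0}]' 0.087 20; python3 prof.py | grep should | sed -n 9,15p; python3 -c "
from h import *
o=env.get_obs();print(o['qpos'].round(1),o['tool_pos'].round(4))"
```

```text
time_s: 14.28
tool_pos: [0.6003, -0.043, 0.0761]
tool_rot: [179.9, 0.2, 158.1]
force: [-0.1, 0.1, -0.6]
grip_width: 0.0872
grasp_force: 0.0
shoulder z70 28 [99. 64. 35.] [204.  185.4]
shoulder z70 30 [91. 58. 31.] [203.8 186. ]
shoulder z70 32 [81. 51. 26.] [203.5 186.5]
shoulder z70 34 [71. 44. 22.] [203.3 187. ]
shoulder z70 36 [63. 39. 19.] [203.1 187.5]
shoulder z70 38 [58. 35. 18.] [202.8 188. ]
shoulder z70 40 [56. 35. 19.] [202.6 188.5]
[-24.6  20.4  31.6 100.9 -12.   62.   79.1] [ 0.5991 -0.0429  0.0745]
```

```bash
python3 prof.py | awk '$3%4==0'; python3 - <<'E'
from h import *
s=imaging.get_calibration("scene");w=imaging.get_calibration("wrist")
a=cv2.imread("pics/last_scene.png");hs=cv2.cvtColor(a,cv2.COLOR_BGR2HSV)
for r in range(160,206,2):
    print(r,"".join("#" if v<40 else "a" if 4<h<20 and q>100 else "g" if 45<h<80 and q>100 else "b" if 100<h<125 and q>120 else "." for h,q,v in hs[r,180:236]), a[r,205])
E
```

```text
shoulder z70 12 [92. 64. 32.] [205.8 181.4]
shoulder z70 16 [103.  68.  36.] [205.4 182.4]
shoulder z70 20 [107.  70.  38.] [204.9 183.4]
shoulder z70 24 [106.  70.  38.] [204.5 184.4]
shoulder z70 28 [98. 64. 34.] [204.  185.4]
shoulder z70 32 [81. 52. 27.] [203.5 186.5]
shoulder z70 36 [63. 39. 19.] [203.1 187.5]
shoulder z70 40 [56. 36. 20.] [202.6 188.5]
shoulder z70 44 [63. 49. 38.] [202.1 189.6]
shoulder z70 48 [78. 71. 64.] [201.7 190.6]
stop top z32 20 [94. 91. 84.] [206.1 193.2]
stop top z32 22 [95. 92. 85.] [205.8 193.8]
stop top z32 24 [95. 93. 86.] [205.6 194.3]
stop top z32 26 [95. 92. 87.] [205.4 194.8]
stop top z32 28 [92. 91. 92.] [205.2 195.3]
stop top z32 30 [87. 89. 99.] [204.9 195.8]
stop top z32 32 [ 77.  85. 110.] [204.7 196.3]
stop top z32 34 [ 65.  81. 122.] [204.5 196.8]
stop top z32 36 [ 52.  77. 131.] [204.2 197.3]
stop top z32 38 [ 42.  75. 136.] [204.  197.8]
stop top z32 40 [ 35.  72. 136.] [203.8 198.4]
stop top z32 42 [ 30.  67. 130.] [203.6 198.9]
stop top z32 44 [ 25.  60. 118.] [203.3 199.4]
stop top z32 46 [ 20.  51. 105.] [203.1 199.9]
stop top z3
[... 1279 characters left out ...]
aaaaaaaaaaaaaaaa..bbbbbbbbbbbbbb [33 63 96]
188 ............bb..aaaaaaaaaaaaaaaaaaaaaaa..bbbbbbbbbbbb... [17 39 63]
190 ...........bbbb..........aaaaaaaaaaaaaa.bbbbbbbbbbb..... [37 49 66]
192 ..........bbbbb..................aaaaa.bbbbbbbbb........ [82 89 93]
194 .........bbbbbb...................aaa.bbbbbbb........... [90 96 98]
196 .........bbbbbbbbbbb..............aa.bbbbbbb............ [103  89  85]
198 ....bbbbbbbbbbbbbbbbbbbbbbbbbbb.....bbbbbbbb............ [139  75  40]
200 .....bbbbbbbbbbbbbbbbbbbbbbbbbbbbbbbbbbbbbbbbbb......... [111  54  21]
202 .........bbbbbbbbbbbbbbbbbbbbbbbbbbbbbbbbbbbb....bb..... [78 36 12]
204 ..............bbbbbbbbbbbbbbbbbbbbbbbbbbbbbbb...bb...... [78 35 13]
```

The jar stands at home but may have relaxed back by 1–2 mm (front edge now at 32 mm). I nudge it home from behind, low on the body, with light force.

```bash
python3 -m crank '[{"x":0.02,"y":0,"z":0,"turn":0},{"x":0.04,"y":0,"z":0,"turn":0},{"x":0.054,"y":0,"z":0,"turn":0},{"x":0.054,"y":0,"z":0,"turn":0},{"x":0.054,"y":0,"z":0.015,"turn":0},{"x":0.054,"y":0,"z":0.03,"turn":0},{"x":0.054,"y":0,"z":0.036,"turn":0},{"x":0.054,"y":0,"z":0.036,"turn":0},{"x":0.049,"y":0,"z":0.036,"turn":0},{"x":0.045,"y":0,"z":0.036,"turn":0},{"x":0.045,"y":0,"z":0.036,"turn":0}]' 0.03 20
python3 -m crank '[{"x":-0.002,"y":0,"z":0,"turn":0},{"x":-0.003,"y":0,"z":0,"turn":0},{"x":-0.003,"y":0,"z":0,"turn":0}]'
```

```text
time_s: 15.85
tool_pos: [0.5543, -0.0249, 0.0381]
tool_rot: [-180.0, -0.4, 158.1]
force: [-9.0, 2.4, 6.8]
grip_width: 0.0301
grasp_force: 4.7
time_s: 16.23
tool_pos: [0.5542, -0.0249, 0.0379]
tool_rot: [-180.0, -0.8, 158.1]
force: [-17.2, 4.4, 12.4]
grip_width: 0.0303
grasp_force: 8.5
```

```bash
python3 prof.py | grep should | awk '$3%4==0'; python3 -m crank '[{"x":0.01,"y":0,"z":0,"turn":0},{"x":0.02,"y":0,"z":0,"turn":0},{"x":0.02,"y":0,"z":0,"turn":0}]'; python3 prof.py | grep should| awk '$3%4==0'; python3 - <<'E'
import cv2,numpy as np
from h import *
s=imaging.get_calibration("scene");hs=cv2.cvtColor(cv2.imread("pics/last_scene.png"),cv2.COLOR_BGR2HSV)
m=cv2.inRange(hs,(45,100,40),(80,255,255));m[:,:185]=0;m[:150]=0;m[200:]=0;m[:,235:]=0
y,x=np.nonzero(m);print("cap bbox",x.min(),x.max(),y.min(),y.max())
print("pred bbox for centre .599,-.0422",[proj(s,[.599+dx,-.0422+dy,z]).round(1) for dx,dy,z in((0,-.025,.1),(0,.025,.1),(-.025,0,.108),(.025,0,.08))])
E
```

```text
shoulder z70 12 [86. 63. 31.] [205.8 181.4]
shoulder z70 16 [101.  67.  35.] [205.4 182.4]
shoulder z70 20 [106.  70.  38.] [204.9 183.4]
shoulder z70 24 [106.  70.  38.] [204.5 184.4]
shoulder z70 28 [101.  66.  36.] [204.  185.4]
shoulder z70 32 [85. 55. 29.] [203.5 186.5]
shoulder z70 36 [66. 41. 20.] [203.1 187.5]
shoulder z70 40 [56. 35. 18.] [202.6 188.5]
shoulder z70 44 [61. 45. 33.] [202.1 189.6]
shoulder z70 48 [75. 66. 59.] [201.7 190.6]
time_s: 16.7
tool_pos: [0.5412, -0.0195, 0.0384]
tool_rot: [180.0, 0.0, 158.2]
force: [0.4, -0.4, 1.0]
grip_width: 0.0301
grasp_force: 0.0
shoulder z70 12 [86. 63. 31.] [205.8 181.4]
shoulder z70 16 [100.  66.  34.] [205.4 182.4]
shoulder z70 20 [105.  69.  37.] [204.9 183.4]
shoulder z70 24 [106.  70.  38.] [204.5 184.4]
shoulder z70 28 [100.  65.  35.] [204.  185.4]
shoulder z70 32 [85. 54. 28.] [203.5 186.5]
shoulder z70 36 [66. 41. 20.] [203.1 187.5]
shoulder z70 40 [56. 35. 19.] [202.6 188.5]
shoulder z70 44 [62. 45. 33.] [202.1 189.6]
shoulder z70 48 [76. 66. 59.] [201.7 190.6]
cap bbox 198 214 161 180
pred bbox for centre .599,-.0422 [array([196.9, 171.5]), array([215.5, 169.7]), array([205.3, 162.2]), array([207.4, 182.4])]
```

The nudge met firm resistance and moved the jar only 0.8 mm, and it stayed there: it is at the stop. Now over to the cap.

```bash
python3 -m crank '[{"x":0,"y":0,"z":-0.015,"turn":0},{"x":0,"y":0,"z":-0.032,"turn":0},{"x":0,"y":0,"z":-0.032,"turn":0},{"x":0,"y":0,"z":-0.032,"turn":0},{"x":-0.015,"y":0,"z":-0.032,"turn":0},{"x":-0.03,"y":0,"z":-0.032,"turn":0},{"x":-0.045,"y":0,"z":-0.032,"turn":0},{"x":-0.06,"y":0,"z":-0.032,"turn":0},{"x":-0.06,"y":0,"z":-0.032,"turn":0},{"x":-0.06,"y":0,"z":-0.032,"turn":0}]' 0.087 60
python3 -m crank '[{"x":0,"y":0,"z":0,"turn":0},{"x":0,"y":0,"z":0,"turn":0},{"x":0,"y":0,"z":0,"turn":0},{"x":0,"y":0,"z":0,"turn":0},{"x":0,"y":0,"z":0,"turn":0},{"x":0,"y":0,"z":0,"turn":0}]' 0.035 60
```

```text
time_s: 18.05
tool_pos: [0.5967, -0.0422, 0.0699]
tool_rot: [-180.0, -0.1, 158.1]
force: [-0.3, -0.5, 0.4]
grip_width: 0.0872
grasp_force: 0.0
time_s: 18.8
tool_pos: [0.5972, -0.042, 0.0702]
tool_rot: [180.0, 0.0, 158.1]
force: [0.9, -0.3, 0.0]
grip_width: 0.0474
grasp_force: 60.0
```

```bash
python3 -m crank '[{"x":0,"y":0,"z":0,"turn":-0.1},{"x":0,"y":0,"z":0,"turn":-0.2},{"x":0,"y":0,"z":0,"turn":-0.3},{"x":0,"y":0,"z":0,"turn":-0.4},{"x":0,"y":0,"z":0,"turn":-0.5},{"x":0,"y":0,"z":0,"turn":-0.6},{"x":0,"y":0,"z":0,"turn":-0.6}]'
python3 - <<'E'
from h import *
o=env.get_obs();print(o["qpos"].round(1),o["wrist_torque"].round(2))
E
python3 prof.py | grep should| awk '$3%4==0' | head -8
```

```text
time_s: 19.68
tool_pos: [0.5966, -0.0408, 0.0701]
tool_rot: [179.9, -0.0, -167.6]
force: [-1.2, 3.8, 1.8]
grip_width: 0.047
grasp_force: 60.0
[-20.2  19.7  25.9 101.2  -9.8  61.4 111.5] [ 0.85  0.44 -0.34]
shoulder z70 12 [86. 61. 31.] [205.8 181.4]
shoulder z70 16 [99. 65. 34.] [205.4 182.4]
shoulder z70 20 [105.  68.  37.] [204.9 183.4]
shoulder z70 24 [106.  69.  38.] [204.5 184.4]
shoulder z70 28 [98. 63. 34.] [204.  185.4]
shoulder z70 32 [80. 51. 26.] [203.5 186.5]
shoulder z70 36 [63. 39. 19.] [203.1 187.5]
shoulder z70 40 [57. 36. 21.] [202.6 188.5]
```

Turned 0.6 rad as commanded, but joint 7 (111.5°) would come close to its limit (154°). So I let go, turn back and regrip.

```bash
python3 -m crank '[{"x":0,"y":0,"z":0,"turn":0},{"x":0,"y":0,"z":0,"turn":0},{"x":0,"y":0,"z":0,"turn":0},{"x":0,"y":0,"z":0,"turn":0.15},{"x":0,"y":0,"z":0,"turn":0.3},{"x":0,"y":0,"z":0,"turn":0.45},{"x":0,"y":0,"z":0,"turn":0.6},{"x":0,"y":0,"z":0,"turn":0.6},{"x":0,"y":0,"z":0,"turn":0.6}]' 0.075 60
python3 -m crank '[{"x":0,"y":0,"z":0,"turn":0},{"x":0,"y":0,"z":0,"turn":0},{"x":0,"y":0,"z":0,"turn":0},{"x":0,"y":0,"z":0,"turn":0},{"x":0,"y":0,"z":0,"turn":0},{"x":-0.001,"y":0,"z":0,"turn":0}]' 0.035 60
python3 - <<'E'
from h import *
o=env.get_obs();print(o["qpos"].round(1),o["wrist_torque"].round(2),o["tool_rot"])
E
python3 prof.py | grep should| awk '$3%4==0' | sed -n 4,8p
```

```text
time_s: 20.9
tool_pos: [0.5971, -0.0425, 0.0702]
tool_rot: [-180.0, 0.0, 158.3]
force: [-0.1, -0.3, -0.2]
grip_width: 0.0751
grasp_force: 0.0
time_s: 21.65
tool_pos: [0.598, -0.0425, 0.0702]
tool_rot: [180.0, -0.0, 158.1]
force: [-0.3, 0.2, 1.2]
grip_width: 0.047
grasp_force: 60.0
[-24.8  20.6  31.7 101.2 -12.2  61.6  79.2] [-0.02 -0.06  0.01] [ 1.79989838e+02 -2.59850468e-03  1.58134099e+02]
shoulder z70 24 [106.  70.  38.] [204.5 184.4]
shoulder z70 28 [97. 63. 34.] [204.  185.4]
shoulder z70 32 [80. 51. 25.] [203.5 186.5]
shoulder z70 36 [63. 38. 18.] [203.1 187.5]
shoulder z70 40 [57. 36. 20.] [202.6 188.5]
```

```bash
python3 -m crank '[{"x":-0.001,"y":0,"z":0,"turn":-0.1},{"x":-0.001,"y":0,"z":0,"turn":-0.2},{"x":-0.001,"y":0,"z":0,"turn":-0.3},{"x":-0.001,"y":0,"z":0,"turn":-0.4},{"x":-0.001,"y":0,"z":0,"turn":-0.5},{"x":-0.001,"y":0,"z":0,"turn":-0.6},{"x":-0.001,"y":0,"z":0,"turn":-0.7},{"x":-0.001,"y":0,"z":0,"turn":-0.77},{"x":-0.001,"y":0,"z":0,"turn":-0.77}]'
python3 - <<'E'
from h import *
o=env.get_obs();print(o["qpos"].round(1),o["wrist_torque"].round(2),o["tool_rot"])
E
python3 prof.py | grep should| awk '$3%4==0' | sed -n 4,8p
```

```text
time_s: 22.88
tool_pos: [0.598, -0.0395, 0.0703]
tool_rot: [179.7, -0.0, -157.7]
force: [-2.3, 6.0, 3.3]
grip_width: 0.0471
grasp_force: 60.0
[-18.7  19.7  24.1 100.9  -9.3  61.5 120.9] [ 1.24  0.77 -0.4 ] [ 1.79701954e+02 -1.18258614e-02 -1.57697275e+02]
shoulder z70 24 [102.  67.  37.] [204.5 184.4]
shoulder z70 28 [97. 63. 34.] [204.  185.4]
shoulder z70 32 [81. 51. 27.] [203.5 186.5]
shoulder z70 36 [64. 39. 19.] [203.1 187.5]
shoulder z70 40 [57. 37. 21.] [202.6 188.5]
```

```bash
python3 -m crank '[{"x":0,"y":0,"z":-0.001,"turn":0},{"x":0,"y":0,"z":-0.002,"turn":0},{"x":0,"y":0,"z":-0.003,"turn":0},{"x":0,"y":0,"z":-0.004,"turn":0},{"x":0,"y":0,"z":-0.004,"turn":0}]'
python3 - <<'E'
from h import *
o=env.get_obs();print(o["wrist_torque"].round(2),o["tool_rot"])
E
python3 prof.py | grep should| awk '$3%4==0' | sed -n 4,8p
```

```text
time_s: 23.6
tool_pos: [0.5979, -0.0415, 0.0738]
tool_rot: [179.9, -0.1, -157.7]
force: [-2.7, 4.6, 0.4]
grip_width: 0.0468
grasp_force: 60.0
[ 1.05  0.6  -0.26] [ 1.79854976e+02 -7.81062345e-02 -1.57728532e+02]
shoulder z70 24 [108.  72.  40.] [204.5 184.4]
shoulder z70 28 [101.  67.  38.] [204.  185.4]
shoulder z70 32 [84. 54. 28.] [203.5 186.5]
shoulder z70 36 [65. 40. 20.] [203.1 187.5]
shoulder z70 40 [57. 36. 19.] [202.6 188.5]
```

The pull shows no load and the jar has not moved: the thread is free. Lifting the rest.

```bash
python3 -m crank '[{"x":0,"y":0,"z":-0.003,"turn":0},{"x":0,"y":0,"z":-0.007,"turn":0},{"x":0,"y":0,"z":-0.011,"turn":0},{"x":0,"y":0,"z":-0.015,"turn":0},{"x":0,"y":0,"z":-0.019,"turn":0}]'
python3 -m crank '[{"x":0,"y":0,"z":-0.004,"turn":0},{"x":0,"y":0,"z":-0.008,"turn":0},{"x":0,"y":0,"z":-0.012,"turn":0},{"x":0,"y":0,"z":-0.016,"turn":0},{"x":0,"y":0,"z":-0.02,"turn":0},{"x":0,"y":0,"z":-0.02,"turn":0},{"x":0,"y":0,"z":-0.02,"turn":0},{"x":0,"y":0,"z":-0.02,"turn":0}]'
python3 prof.py | grep should| awk '$3%4==0' ; python3 - <<'E'
from h import *
o=env.get_obs();print(o["time_s"],o["tool_pos"],o["tool_rot"],o["force"].round(1),o["grip_width"],o["grasp_force"])
for n in("scene","side"):
    c=imaging.get_calibration(n);im=imaging.read_camera(n);hs=cv2.cvtColor(im,cv2.COLOR_RGB2HSV)
    for k,lo,hi in(("green",(50,110,40),(78,255,255)),("amber",(5,110,40),(18,255,255))):
        N,_,st,ce=cv2.connectedComponentsWithStats(cv2.inRange(hs,lo,hi));print(n,k,[(st[j].tolist(),ce[j].round(1).tolist()) for j in range(1,N) if st[j][4]>30 and st[j][0]>100 and st[j][1]>100])
    print(n,"pred cap mid/mouth",proj(c,[.598,-.042,.137]).round(1),proj(c,[.598,-.042,.103]).round(1))
im=cv2.cvtColor(cv2.imread("pics/last_scene.png"),cv2.COLOR_BGR2HSV)
for r in range(146,200,2):
    print(r,"".join("#" if v<40 else "a" if 4<h<20 and q>100 else "g" if 45<h<80 and q>100 else "b" if 100<h<125 and q>120 else "." for h,q,v in im[r,180:236]))
E
```

```text
time_s: 24.32
tool_pos: [0.5993, -0.0438, 0.0938]
tool_rot: [-179.9, 0.0, -157.8]
force: [-0.5, -0.1, -0.7]
grip_width: 0.0471
grasp_force: 60.0
time_s: 25.32
tool_pos: [0.5987, -0.0429, 0.1129]
tool_rot: [180.0, -0.0, -157.8]
force: [-1.0, 0.3, 0.1]
grip_width: 0.0471
grasp_force: 60.0
shoulder z70 12 [98. 62. 31.] [205.8 181.4]
shoulder z70 16 [104.  68.  35.] [205.4 182.4]
shoulder z70 20 [107.  70.  38.] [204.9 183.4]
shoulder z70 24 [107.  70.  38.] [204.5 184.4]
shoulder z70 28 [100.  65.  35.] [204.  185.4]
shoulder z70 32 [83. 53. 28.] [203.5 186.5]
shoulder z70 36 [65. 40. 20.] [203.1 187.5]
shoulder z70 40 [57. 36. 19.] [202.6 188.5]
shoulder z70 44 [64. 48. 36.] [202.1 189.6]
shoulder z70 48 [79. 70. 63.] [201.7 190.6]
25.425 [ 0.5988062  -0.04293742  0.11302453] [ 1.79994504e+02 -9.28473355e-03 -1.57754007e+02] [-0.7 -1.  -0.4] 0.04692372999775907 59.99992917269992
scene green [([498, 105, 14, 12, 116], [504.2, 110.7]), ([135, 128, 26, 54, 736], [147.6, 153.0]), ([196, 150, 18, 20, 243], [204.6, 159.8])]
scene amber [([194, 170, 28, 27, 486], [208.3, 181.4])]
scene pred c
[... 1194 characters left out ...]
aaaaaaaaaaaaaa...............
178 ..............b..aaaaaaaaaaaaaaaaaaaaaaaa.............bb
180 ................aaaaaaaaaaaaaaaaaaaaaaaaa..........bbbbb
182 ...............aaaaaaaaaaaaaaaaaaaaaaaaaaa......bbbbbbbb
184 ..............aaaaaaaaaaaaaaaaaaaaaaaaaaa....bbbbbbbbbbb
186 ...............aaaaaaaaaaaaaaaaaaaaaaaaa..bbbbbbbbbbbbbb
188 ...............aaaaaaaaaaaaaaaaaaaaaaaa..bbbbbbbbbbbb...
190 ...........bbb...........aaaaaaaaaaaaaa.bbbbbbbbbbb.....
192 ..........bbbb..................aaaaaa.bbbbbbbbb........
194 .........bbbbbb..................aaaa.bbbbbbbb..........
196 .........bbbbbbbbbbb..............aa.bbbbbbbb...........
198 ....bbbbbbbbbbbbbbbbbbbbbbbbbbb.b...bbbbbbbb............
```

The cap is off, level and about 20 mm above the mouth; the jar is still home. Handing in.

```bash
python3 -c "
from cell import env
print(env.sign_off())"
```

```text
the job is handed in; nothing more can be done
None
```

The job is handed in at about 25 s: by my measurements the jar stands home in the blue holder, and the gripper holds the unscrewed green cap level about 20 mm above its mouth. My first push bore on the cap because the arm sits about 25 mm higher than it reports, and the jar may have tipped slightly then; no verdict came back from the hand-in.

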